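# Lock the sieve basket into its bayonet holder

## Robot

A 6-joint arm with a two-finger parallel gripper is mounted at the origin on a cart in front of the work surface, level with it; the furniture and walls round the work are solid. World frame = base frame: x ahead of the robot, y to its left, z up, the work surface at z = 0. Lengths are in m, angles in rad, forces in N, time in s.
With the tool pointing down it reaches from about 0.225 to 0.875 m from the base axis. Payload 3.4 kg.
Tool frame: the origin (TCP) lies at the very end of the fingers, on their centre line; the grasp point (between the pads) lies 19 mm behind it; x points along the fingers, y is the direction in which the jaws open and shut, and the axes are right-handed (so a half turn about x gives the same grasp; the last joint's range is limited). The gripper opens to 85 mm and grips with 20 to 120 N. Pads are 22 mm wide; open, the fingers measure 114 mm over their backs; the gripper's body (76 mm by 85 mm) begins 54 mm behind the grasp point. The pads swing forward as they close: fully open they stand 13 mm farther back than shut.
Start: joints at [1.019, 0.276, 1.505, -0, 1.361, -0.121], TCP at [0.24, 0.522, 0.231] pointing down, gripper open.
Joint ranges: [-2.89, 2.89], [-0.75, 2.08], [0.22, 2.7], [-1.18, 4.32], [0.11, 2.71], [-2.7, 2.7]. Speed limits (rad/s): [2.57, 2.57, 3.14, 3.14, 3.14, 3.14].

## Interface

Orientations are given as a unit quaternion [w, x, y, z].
In Python, from rig import manip gives the robot as it stands. The module is installed in compiled form; this text tells all that it offers.
- The arm moves only by the tool play_rows, never from a script. Its argument "plan" is a list that holds one entry, the list of rows, each a list of 5 numbers: the closure, from 0 (fully open) to 1 (shut), then the shift along the tool's x, y, z in m, then the turn about the tool's x in degrees. A call has 1 to 12 rows; each row is the pose to reach, as a shift and turn from the pose measured when the call began, along the tool's axes at that moment; what a row does not reach only later rows make up. A row lasts 1/10 s, in which the tool goes at most 50 mm and 8.59 degrees, less where a joint would pass 70% of its speed; a pose out of reach is approached as far as the arm can. A call with a gripper value outside its range is refused whole. The fingers move at their own pace and stop on an object; "grip_force" is the grip in N (left out, the last holds). Time passes only in rows, so rows that repeat a pose let the fingers close. It gives the time, the measured TCP pose, the force and the opening at its end, in the units of the state.
- manip.get_state(): the state, without advancing time (a new reading comes with each control period).
- manip.get_image(name): name is "scene" or "top"; returns (picture, depth): 480x640x3 uint8, red, green, blue; 480x640 float32, m along the optical axis (not along the pixel's ray), 0 where there is no reading.
- manip.camera_params(name): a dict with "intrinsics" (3x3 intrinsics, pixels), "R" (3x3) and "t" (3): a world point X has camera coordinates R X + t. Camera axes: x right, y down, z forward; pixel columns grow to the right and rows downward; lengths in m; the calibration is good to about 2 mm. A picture is of the moment at which its call begins. camera_params takes no time and is no camera call.
- manip.sign_off(): hands the job in, once; it reports no verdict.
The state is a dict: "clock": time; "qpos": joint angles; "qd": joint speeds; "effort": joint torques, N m; "position": TCP position; "ee_rot": TCP orientation; "contact_force": force on the tool from outside, world axes, zero at the start; "moment": the same for the moment, N m; "width": finger opening in m.
Only numpy, scipy, OpenCV 4.12 (cv2) and the standard library are available. Lean on these libraries where they do the work, as an engineer would, in place of code of your own. Each camera call takes 0.05 s, during which the arm holds its last target.

## Task

Hang the sieve basket in the ring of the blue holder, with its two brass lugs let down through the two gaps in the top flange, then twist it clockwise (seen from above) until the lugs drop into the locking notches, and let go of it. Do it gently: where the notches come is felt, not seen, so do not force the basket against the ring or its stops, and leave the other things on the worktop where they stand.

Things in the scene. Friction and masses are not known exactly. Their poses are not given: they have to be found in the camera images.
- basket: sieve basket, loose, about 0.25 kg, standing on the worktop: upright mesh drum, 62 mm diameter, 56 mm high, foot chamfered to 52 mm, with an orange bar handle above and two brass lugs. Origin: centre of its underside; z up, x along lugs and bar. A half turn about z leaves it the same
- basket_handle (a point): middle of the basket's orange handle bar, 88 mm above the basket's origin, same axes. The bar lies along x, 64 mm long, 12 mm wide (y), 82 to 94 mm above the origin; below it is free space down to the drum (56 mm), except for two posts 25 mm either side of the middle
- basket_lug (a point): middle of one of the two brass lugs, 36 mm out along the basket's +x, 47 mm above its origin; the other is at -x. Lugs reach 42 mm from the centre line, are 8 mm wide and 6 mm thick (44 to 50 mm above the origin)
- holder: holder, fixed: grey base plate 150 x 140 x 12 mm, three pillars, and a ring with a blue wall (104 mm outside, 89 mm inside diameter) under an aluminium flange whose top is 90 mm up. Origin: centre of the base's underside, on the ring's axis; z up, x through the two gaps in the flange. A half turn leaves it the same but for the pillars
- ring_gap (a point): middle of one of the flange's two gaps, at the flange's top face, 43 mm out along the holder's +x; the other is at -x. A gap is 13 mm wide and open to the ring's hole; the flange is 6 mm thick, its hole 68 mm in diameter. Anticlockwise of each gap, below the flange, is a stop
- ring_center (a point): point on the ring's axis at the height of the track that carries the lugs: 75 mm above the holder's origin, 9 mm under the flange, hole inside it 66 mm. Axes as the holder. Lugs on the track: basket's origin 44 mm below this point; lugs in the notches: 49 mm below. Clockwise from above (negative about z) the lugs slide freely to two notches
- ring_wall (a point): middle of the blue wall's outside at the track's height, 52 mm out along the holder's +y. The wall and flange hide the two notches: 12 mm wide, 5 mm deep, a hard stop right behind each, centred 0.55 to 0.95 rad clockwise of the gaps, clamped differently each time, not measured. Lugs sink in by the basket's weight if it is free to sink, and are then held both ways
- bottle_blank: bystander: small white-capped reagent bottle, 54 mm across and 104 mm high, loose, near the back; origin at its underside. Leave alone
- tub_salt: bystander: white screw-top tub with a black lid, 66 mm across and 75 mm high, loose, near the back; origin at its underside. Leave alone

How it is judged:
By the outcome, as a careful person would: the job done as asked, in the order asked, and still so for the second after the job is handed in, with the robot touching nothing.
It also fails if it takes over 67 s, if anything falls off the work surface, if the arm or the gripper's body presses on something with over 40 N, if the wrist force passes 120 N, or if a joint passes its speed limit or range.

## Working session

There is one attempt and no reset: what is moved stays moved. The work goes in short steps, Python scripts to look and compute and a tool call to move; the robot and the scene stay as the last step left them, time stands still between calls to the robot, and variables do not carry over. Pictures are saved under pics/ and viewed, and the job is handed in when it is done.

Besides the shell and the picture viewer there is one more tool, called after "Emit:" by a JSON object that holds its "method" and its "body". play_rows: Moves the arm, as the interface text tells. Its arguments: {"type":"object","properties":{"plan":{"type":"array","items":{"type":"array","items":{"type":"array","items":{"type":"number"}}}},"grip_force":{"type":"number"}},"required":["plan"]}

```bash
mkdir -p pics; python3 - <<'E'
from rig import manip
import cv2,numpy as np
s=manip.get_state()
for k,v in s.items(): print(k,np.round(v,4))
for n in ("scene","top"):
    p,d=manip.get_image(n); cv2.imwrite(f"pics/{n}0.png",p[:,:,::-1]); np.save(f"{n}0.npy",d); np.save(f"{n}0rgb.npy",p)
    c=manip.camera_params(n); print(n,c)
E
```

```text
clock 0.0
qpos [ 1.019   0.2766  1.5061  0.      1.3607 -0.121 ]
qd [ 0.0004 -0.0003  0.0003 -0.002  -0.0004  0.0001]
effort [-3.00000e-04 -4.16777e+01 -2.45803e+01 -5.00000e-04  1.10000e-02
  0.00000e+00]
position [0.2398 0.522  0.2304]
ee_rot [ 0.6905  0.1505  0.691  -0.1518]
contact_force [ 0.6929  0.1699 -0.1516]
moment [-0.0408  0.0092  0.0175]
width 0.0854
scene {'intrinsics': array([[443.63116204,   0.        , 319.16680258],
       [  0.        , 443.63116204, 241.38861454],
       [  0.        ,   0.        ,   1.        ]]), 'R': array([[-0.83145836, -0.55557177, -0.00412446],
       [-0.46738809,  0.7034593 , -0.53543757],
       [ 0.30037539, -0.44326632, -0.84456474]]), 't': array([0.47552583, 0.34179837, 0.72879082])}
top {'intrinsics': array([[615.48166475,   0.        , 312.76312837],
       [  0.        , 615.48166475, 246.96851663],
       [  0.        ,   0.        ,   1.        ]]), 'R': array([[ 0.00376435, -0.99996287, -0.00775173],
       [-0.99177111, -0.0027413 , -0.12799431],
       [ 0.12796831,  0.00816975, -0.99174461]]), 't': array([-0.02661925,  0.6134422 ,  1.16829427])}
```

View pics/scene0.png

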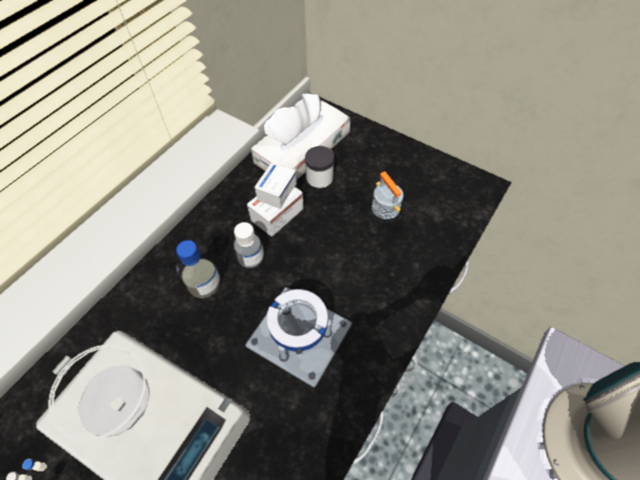

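View pics/top0.png

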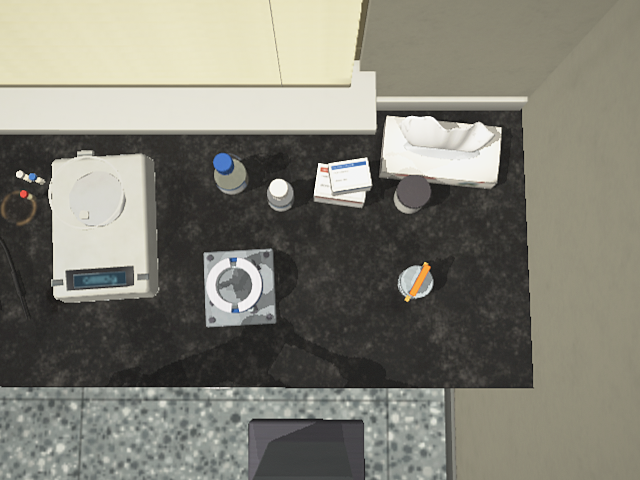

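Scene view: basket at about (387,198) with its orange bar, holder at (297,320). Top view: bar runs from (430,264) to (406,300); ring centre is about (235,285), with gaps near (235,261) and (236,308). Next I'll measure both.

```bash
cat > h.py <<'E'
import numpy as np,cv2
from rig import manip
def pts(n,d):
    c=manip.camera_params(n);K=c["intrinsics"];v,u=np.indices(d.shape)
    X=np.stack([(u-K[0,2])/K[0,0]*d,(v-K[1,2])/K[1,1]*d,d],-1)
    return (X-c["t"])@c["R"]
def proj(n,P):
    c=manip.camera_params(n);q=np.atleast_2d(P)@c["R"].T+c["t"];q=q@c["intrinsics"].T;return q[:,:2]/q[:,2:]
def rayz(n,uv,z):
    c=manip.camera_params(n);uv=np.atleast_2d(uv).astype(float)
    r=np.c_[uv,np.ones(len(uv))]@np.linalg.inv(c["intrinsics"]).T@c["R"];o=-c["R"].T@c["t"]
    return o+r*((z-o[2])/r[:,2:])
E
python3 - <<'E'
from h import *
for n in("top","scene"):
    p=np.load(n+"0rgb.npy");d=np.load(n+"0.npy");P=pts(n,d)
    hsv=cv2.cvtColor(p,cv2.COLOR_RGB2HSV)
    m=(hsv[...,0]>5)&(hsv[...,0]<20)&(hsv[...,1]>180)&(hsv[...,2]>120)
    Q=P[m];ok=(Q[:,2]>.07)&(Q[:,2]<.11)&(d[m]>0)
    print(n,m.sum(),"orange z",np.percentile(P[m][:,2],[5,50,95]))
    Q=Q[ok]; v,u=np.nonzero(m)
    (cx,cy),(w,h),a=cv2.minAreaRect(Q[:,:2].astype(np.float32)*1000);print("rect mm",cx,cy,w,h,a)
    t=Q[Q[:,2]>np.median(Q[:,2])-.003][:,:2]; print("mean",t.mean(0)); e=np.linalg.svd(t-t.mean(0),full_matrices=0)[2][0];print("ang",np.degrees(np.arctan2(e[1],e[0])))
    # flange
    c0=rayz(n,(235,285) if n=="top" else (297,318),.09)[0];print("c0",c0)
    r=np.hypot(P[...,0]-c0[0],P[...,1]-c0[1])
    f=(r<.07)&(abs(P[...,2]-.09)<.005)&(d>0)
    print("flange",f.sum(),np.median(P[f],0))
    (cx,cy),rad=cv2.minEnclosingCircle(P[f][:,:2].astype(np.float32)*1000);print("circ",cx,cy,rad)
    for cc,nm in(((235,285),"h"),((415,282),"b")):
        if n=="top":
            k=p[cc[1]-45:cc[1]+45,cc[0]-45:cc[0]+45,::-1];cv2.imwrite(f"pics/crop_{nm}.png",cv2.resize(k,(540,540),interpolation=cv2.INTER_CUBIC))
E
cd pics; python3 -c "
import cv2,numpy as np
cv2.imwrite('crop2.png',cv2.resize(np.hstack([cv2.imread('crop_h.png'),cv2.imread('crop_b.png')]),(800,400)))"
```

```text
top 202 orange z [0.08775174 0.09239581 0.09604075]
rect mm 546.1375122070312 -224.08848571777344 11.61927318572998 62.813411712646484 61.29150390625
mean [ 0.54583385 -0.22379683]
ang 151.14117802983918
c0 [0.5350306  0.11980685 0.09      ]
flange 1232 [0.53677261 0.11938705 0.08890143]
circ 537.5821533203125 122.8408203125 52.27058792114258
scene 179 orange z [0.00060052 0.09280042 0.09566705]
rect mm 545.0693969726562 -224.45655822753906 12.773548126220703 63.875946044921875 60.33675765991211
mean [ 0.5462545  -0.22471795]
ang 149.63704626141296
c0 [0.53431973 0.12380869 0.09      ]
flange 1480 [0.53417984 0.12965165 0.0895524 ]
circ 536.3094482421875 121.4037094116211 52.491310119628906
```

View pics/crop2.png

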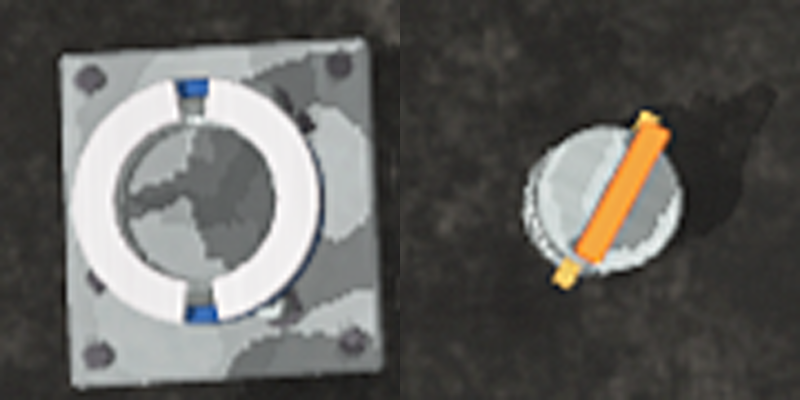

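The crop shows the flange gaps at top and bottom, rotated slightly anticlockwise in the image, and the bar and lugs are clear. I'll fit the ring model in each camera.

```bash
cat >> h.py <<'E'
from scipy.optimize import minimize
def softmask(n,x,y,th,box,ro,z=.09,S=6):
    # render flange annulus with gaps at height z, antialiased (box: u0,v0,u1,v1)
    u0,v0,u1,v1=box
    uu=u0-.5+(np.arange((u1-u0)*S)+.5)/S; vv=v0-.5+(np.arange((v1-v0)*S)+.5)/S
    U,V=np.meshgrid(uu,vv);W=rayz(n,np.c_[U.ravel(),V.ravel()],z)-[x,y,0]
    c,s=np.cos(th),np.sin(th);lx=W[:,0]*c+W[:,1]*s;ly=-W[:,0]*s+W[:,1]*c;r=np.hypot(lx,ly)
    m=(r>.034)&(r<ro)&~(abs(ly)<.0065)
    return m.reshape(v1-v0,S,u1-u0,S).mean((1,3))
def fitring(n,p,box,x0,ro=.052):
    u0,v0,u1,v1=box;g=p[v0:v1,u0:u1].min(2).astype(float)
    g=np.clip((g-150)/(235-150),0,1)
    f=lambda q:((softmask(n,q[0]/1000,q[1]/1000,q[2]/100,box,q[3]/1000)-g)**2).sum()
    s=np.array([[0,0,0,0],[3,0,0,0],[0,3,0,0],[0,0,5,0],[0,0,0,-1.5]])+np.array(x0)
    r=minimize(f,x0,method="Nelder-Mead",options=dict(initial_simplex=s,xatol=.05,fatol=.01,maxiter=150))
    return r.x,r.fun,g
E
python3 - <<'E'
from h import *
for n,b in(("top",(200,245,275,325)),("scene",(255,280,340,365))):
    p=np.load(n+"0rgb.npy")
    x,f,g=fitring(n,p,b,[536,122,3,51.5]);print(n,x,f, g.sum())
    # lug/brass
    hsv=cv2.cvtColor(p,cv2.COLOR_RGB2HSV)
    m=(hsv[...,0]>20)&(hsv[...,0]<30)&(hsv[...,1]>110)&(hsv[...,2]>150)
    bb=(395,255,440,310) if n=="top" else (365,165,410,225)
    k=np.zeros_like(m);k[bb[1]:bb[3],bb[0]:bb[2]]=1;m&=k.astype(bool)
    N,l,st,ce=cv2.connectedComponentsWithStats(m.astype(np.uint8));print(ce[1:],st[1:,4]); L=rayz(n,ce[1:],.05);print(L)
E
```

```text
top [536.01774183 122.92694631   6.079462    51.78965748] 219.46085864411123 1785.058823529412
[[424.625 263.125]
 [407.    298.   ]] [ 8 15]
[[ 0.58121988 -0.24130901  0.05      ]
 [ 0.51376841 -0.20617512  0.05      ]]
scene [535.84451923 122.29414663   5.57239085  51.61392101] 93.48666794822505 1667.9058823529413
[[377.5        182.5       ]
 [397.71428571 208.28571429]] [6 7]
[[ 0.58161087 -0.24435309  0.05      ]
 [ 0.51144949 -0.20685828  0.05      ]]
```

Both cameras put the holder at about (0.536, 0.1226), gap axis 3.3°, and the basket at (0.546, -0.224), bar at about -29°. Now a helper to work out moves in tool axes.

```bash
cat >> h.py <<'E'
from scipy.spatial.transform import Rotation as Ro
def Rt(s): return Ro.from_quat(np.roll(s["ee_rot"],-1)).as_matrix()
def go(tx,ty,tz,yaw):  # yaw deg: wanted bar axis dir (tool z line), world
    s=manip.get_state();R=Rt(s);d=R.T@(np.array([tx,ty,tz])-s["position"])
    cur=np.degrees(np.arctan2(R[1,2],R[0,2]));a=-(yaw-cur);a=(a+90)%180-90
    print("clock",s["clock"],"pos",np.round(s["position"],4),"toolx",np.round(R[:,0],3),"zyaw",round(cur,2),"F",np.round(s["contact_force"],2),"M",np.round(s["moment"],3),"w",round(s["width"],4),"q6",np.round(s["qpos"],3))
    print("shift xyz mm",np.round(d*1000,1),"turn",round(a,2))
E
python3 -c "
from h import *
go(.546,-.224,.2,-29.2)"
```

```text
clock 0.1 pos [0.2399 0.522  0.2305] toolx [-0.001 -0.001 -1.   ] zyaw -24.68 F [-0.57 -0.07  0.26] M [ 0.005  0.006 -0.018] w 0.0854 q6 [ 1.019  0.277  1.506 -0.     1.361 -0.121]
shift xyz mm [  31.3 -550.   589.7] turn 4.52
```

Emit:
{"method": "play_rows", "body": {"plan": [[[0,0.002,-0.034,0.037,0.3],[0,0.004,-0.069,0.074,0.6],[0,0.006,-0.103,0.111,0.9],[0,0.008,-0.138,0.148,1.2],[0,0.01,-0.172,0.184,1.5],[0,0.012,-0.206,0.221,1.8],[0,0.014,-0.24,0.258,2.1],[0,0.016,-0.275,0.295,2.4],[0,0.018,-0.31,0.332,2.7],[0,0.02,-0.344,0.369,3.0],[0,0.022,-0.378,0.405,3.3],[0,0.024,-0.412,0.442,3.6]]]}}

```text
clock: 1.3
position: [0.4675, -0.0342, 0.2071]
ee_rot: [0.685, 0.173, 0.686, -0.173]
contact_force: [0.8, 0.8, 0.2]
width: 0.0854
```

```bash
python3 -c "
from h import *
go(.546,-.224,.2,-29.2)"
```

```text
clock 1.3 pos [ 0.4675 -0.0342  0.2071] toolx [-0.001 -0.001 -1.   ] zyaw -28.33 F [0.81 0.75 0.17] M [ 0.019 -0.045  0.034] w 0.0854 q6 [-2.210e-01  1.320e-01  1.757e+00 -1.000e-03  1.253e+00 -1.297e+00]
shift xyz mm [   7.2 -129.8  159.1] turn 0.87
```

Emit:
{"method": "play_rows", "body": {"plan": [[[0,0.001,-0.026,0.032,0.9],[0,0.003,-0.052,0.064,0.9],[0,0.004,-0.078,0.095,0.9],[0,0.006,-0.104,0.127,0.9],[0,0.007,-0.122,0.15,0.9],[0,0.007,-0.13,0.159,0.9],[0,0.007,-0.13,0.159,0.9],[0,0.007,-0.13,0.159,0.9]]]}}

```text
clock: 2.1
position: [0.545, -0.2229, 0.1999]
ee_rot: [0.683, 0.178, 0.685, -0.178]
contact_force: [-0.0, 0.2, -0.2]
width: 0.0852
```

```bash
python3 -c "
from h import *
go(.546,-.224,.07,-29.2)
p,d=manip.get_image('scene');cv2.imwrite('pics/s1.png',p[:,:,::-1])"
```

```text
clock 2.1 pos [ 0.545  -0.2229  0.1999] toolx [-0.002  0.001 -1.   ] zyaw -29.22 F [-0.03  0.18 -0.18] M [ 0.062 -0.031 -0.053] w 0.0852 q6 [-5.060e-01  3.170e-01  1.525e+00 -1.000e-03  1.302e+00 -1.567e+00]
shift xyz mm [129.9  -0.4   1.7] turn -0.02
```

View pics/s1.png

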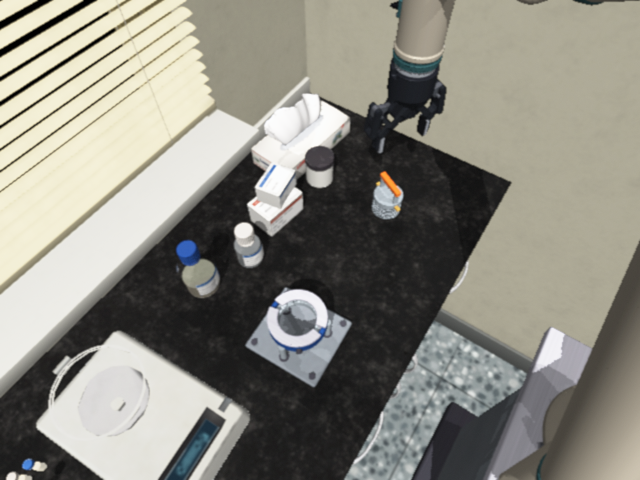

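The gripper is above the basket, jaws across the bar, and clear of the tub. Descending.

Emit:
{"method": "play_rows", "body": {"plan": [[[0,0.025,0,0.002,0],[0,0.05,0,0.002,0],[0,0.075,0,0.002,0],[0,0.095,0,0.002,0],[0,0.11,0,0.002,0],[0,0.12,0,0.002,0],[0,0.127,0,0.002,0],[0,0.13,0,0.002,0],[0,0.13,0,0.002,0]]]}}

```text
clock: 3.05
position: [0.5466, -0.2232, 0.0703]
ee_rot: [0.684, 0.178, 0.685, -0.178]
contact_force: [-1.3, -0.1, 0.2]
width: 0.0855
```

Emit:
{"method": "play_rows", "body": {"grip_force": 30, "plan": [[[0.5,0,0,0,0],[0.6,0,0,0,0],[0.7,0,0,0,0],[0.8,0,0,0,0],[0.9,0,0,0,0],[1,0,0,0,0],[1,0,0,0,0],[1,0,0,0,0],[1,0,0,0,0],[1,0,0,0,0]]]}}

```text
clock: 4.05
position: [0.5466, -0.2234, 0.0705]
ee_rot: [0.684, 0.178, 0.685, -0.178]
contact_force: [-0.9, -1.4, 2.0]
width: 0.0113
```

```bash
python3 -c "
from h import *
go(.546,-.224,.07,-29.2)
p,d=manip.get_image('scene');cv2.imwrite('pics/s2.png',cv2.resize(p[60:260,260:500,::-1],(720,600)))"
```

```text
clock 4.05 pos [ 0.5466 -0.2234  0.0705] toolx [-0.002 -0.    -1.   ] zyaw -29.15 F [-0.91 -1.41  2.03] M [-0.33   0.248  0.021] w 0.0113 q6 [-5.050e-01  4.290e-01  1.701e+00 -1.000e-03  1.013e+00 -1.566e+00]
shift xyz mm [ 0.5 -0.8 -0.2] turn 0.05
```

View pics/s2.png

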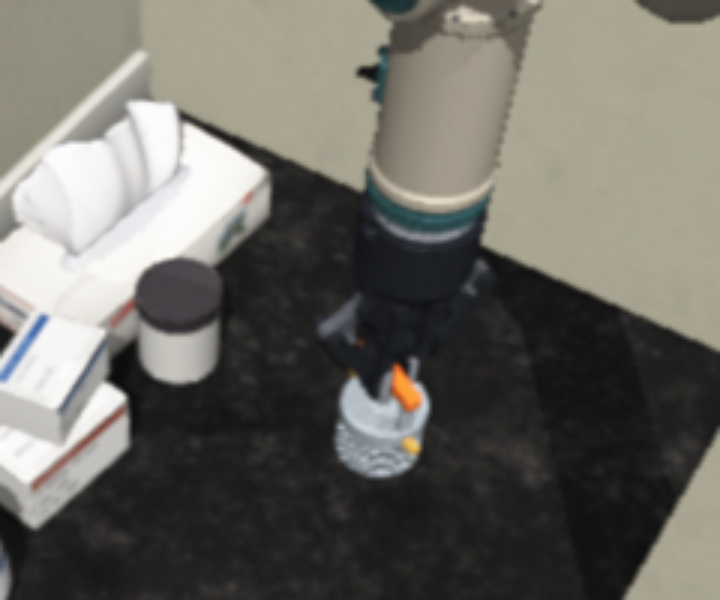

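The fingers hold the bar (width 11 mm). Lifting.

Emit:
{"method": "play_rows", "body": {"plan": [[[1,-0.01,0,0,0],[1,-0.03,0,0,0],[1,-0.06,0,0,0],[1,-0.09,0,0,0],[1,-0.115,0,0,0],[1,-0.13,0,0,0],[1,-0.135,0,0,0],[1,-0.135,0,0,0]]]}}

```text
clock: 4.9
position: [0.5469, -0.2231, 0.2059]
ee_rot: [0.684, 0.178, 0.685, -0.178]
contact_force: [-0.8, -0.6, -3.5]
width: 0.0111
```

```bash
python3 -c "
from h import *
go(.536,.1226,.205,3.3)"
```

```text
clock 4.9 pos [ 0.5469 -0.2231  0.2059] toolx [-0.001 -0.    -1.   ] zyaw -29.15 F [-0.8  -0.56 -3.53] M [0.015 0.023 0.054] w 0.0111 q6 [-0.505  0.315  1.513 -0.     1.315 -1.567]
shift xyz mm [   0.9  296.5 -177.9] turn -32.45
```

Emit:
{"method": "play_rows", "body": {"plan": [[[1,0,0.02,-0.012,-2],[1,0,0.05,-0.03,-5],[1,0,0.08,-0.048,-9],[1,0,0.11,-0.066,-12],[1,0,0.14,-0.084,-15],[1,0,0.17,-0.102,-18],[1,0,0.2,-0.12,-22],[1,0,0.23,-0.138,-25],[1,0,0.26,-0.156,-28],[1,0,0.28,-0.168,-31],[1,0,0.292,-0.175,-32],[1,0.001,0.296,-0.178,-32.4]]]}}

```text
clock: 6.1
position: [0.5351, 0.1233, 0.2038]
ee_rot: [0.706, -0.021, 0.708, 0.021]
contact_force: [-0.1, -0.0, -2.4]
width: 0.0112
```

Emit:
{"method": "play_rows", "body": {"plan": [[[1,0,0,0,0],[1,0,0,0,0]]]}}

```text
clock: 6.3
position: [0.5348, 0.1223, 0.2032]
ee_rot: [0.705, -0.021, 0.708, 0.02]
contact_force: [-0.4, -0.8, -2.9]
width: 0.0113
```

```bash
python3 -c "
from h import *
go(.536,.1226,.205,3.3)
for n in('scene','top'):
    p,d=manip.get_image(n);np.save(n+'3.npy',d);np.save(n+'3rgb.npy',p)
    b=(190,200,290,330) if n=='top' else (240,200,360,360)
    cv2.imwrite('pics/%s3.png'%n,cv2.resize(p[b[1]:b[3],b[0]:b[2],::-1],None,fx=4.5 if n=='top' else 3.7,fy=4.5 if n=='top' else 3.7))"
```

```text
clock 6.3 pos [0.5348 0.1223 0.2032] toolx [-0.004 -0.001 -1.   ] zyaw 3.28 F [-0.37 -0.83 -2.92] M [-0.011  0.029 -0.031] w 0.0113 q6 [ 9.800e-02  2.560e-01  1.605e+00 -1.000e-03  1.285e+00 -1.529e+00]
shift xyz mm [-1.8  0.2  1.2] turn -0.02
```

View pics/scene3.png

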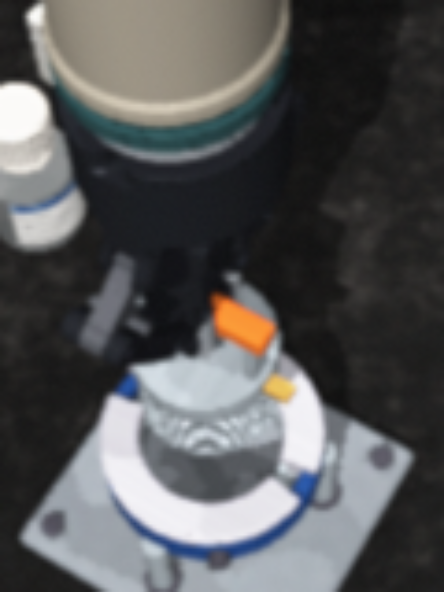

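View pics/top3.png

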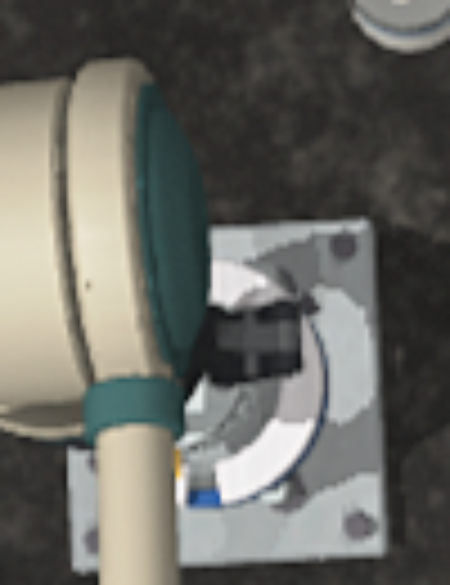

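In the scene view the lug is over the ring near crop (280,387) and the bar end at (270,345). The basket hangs level. I'll check the lug and bar position against the model.

```bash
python3 - <<'E'
from h import *
p=np.load("scene3rgb.npy");d=np.load("scene3.npy");P=pts("scene",d);hsv=cv2.cvtColor(p,cv2.COLOR_RGB2HSV)
k=np.zeros(d.shape,bool);k[270:320,285:335]=1
o=k&(hsv[...,0]>=5)&(hsv[...,0]<19)&(hsv[...,1]>170); b=k&(hsv[...,0]>=19)&(hsv[...,0]<30)&(hsv[...,1]>110)
for nm,m in(("orange",o),("brass",b)):
    v,u=np.nonzero(m);print(nm,m.sum(),u.mean(),v.mean(),"P",np.round(P[m].mean(0),4),"min",np.round(np.percentile(P[m],5,0),4),"max",np.round(np.percentile(P[m],95,0),4))
zo=.1327;th=np.radians(3.28);e=np.array([np.cos(th),np.sin(th),0]);f=np.array([-e[1],e[0],0]);C=np.array([.5348,.1223,zo])
L=np.array([C+e*-x+f*y+[0,0,z] for x in(.031,.042)for y in(-.004,.004)for z in(.044,.050)])
print("pred lug corners",np.round(proj("scene",L),1).tolist())
B=np.array([C+e*-x+f*y+[0,0,z] for x in(.032,)for y in(-.006,.006)for z in(.082,.094)])
print("pred bar end",np.round(proj("scene",B),1).tolist())
v,u=np.nonzero(b);print("brass bbox",u.min(),u.max(),v.min(),v.max(),);v,u=np.nonzero(o);print("orange bbox",u.min(),u.max(),v.min(),v.max())
im=p.copy()
hull=cv2.convexHull(proj("scene",L).astype(np.float32))
S=8;c=cv2.resize(im[265:325,280:340],None,fx=S,fy=S,interpolation=cv2.INTER_NEAREST)[:,:,::-1].copy()
t=lambda q:((np.asarray(q).reshape(-1,2)-[280,265]+.5)*S).astype(np.int32)
cv2.polylines(c,[t(hull)],True,(0,0,255),1)
cv2.polylines(c,[t(cv2.convexHull(proj("scene",B).astype(np.float32)))],True,(0,255,0),1)
cv2.imwrite("pics/ov3.png",c)
E
```

```text
orange 147 304.4013605442177 286.9795918367347 P [0.5148 0.122  0.2269] min [0.5037 0.1162 0.2219] max [0.5262 0.1268 0.2294]
brass 33 314.8787878787879 304.5151515151515 P [0.4985 0.1202 0.1827] min [0.4938 0.1168 0.1808] max [0.5035 0.1233 0.1845]
pred lug corners [[313.2, 302.5], [313.2, 300.8], [310.5, 306.7], [310.5, 305.0], [319.4, 305.8], [319.4, 304.2], [316.8, 310.0], [316.7, 308.4]]
pred bar end [[314.1, 290.8], [314.0, 287.1], [309.9, 297.3], [309.7, 293.7]]
brass bbox 311 318 302 307
orange bbox 297 313 279 294
```

View pics/ov3.png

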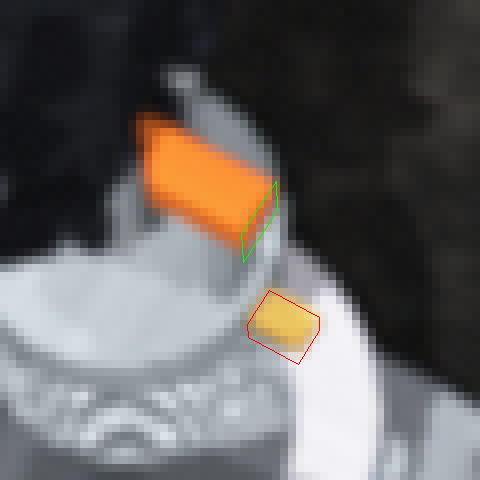

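Model and image agree within about 0.5 mm. Correcting +1.0 mm in x and descending until the lugs are just above the flange.

Emit:
{"method": "play_rows", "body": {"plan": [[[1,0,0,0.001,0],[1,0.01,0,0.001,0],[1,0.02,0,0.001,0],[1,0.03,0,0.001,0],[1,0.038,0,0.001,0],[1,0.046,0,0.001,0],[1,0.054,0,0.001,0],[1,0.062,0,0.001,0],[1,0.07,0,0.001,0],[1,0.076,0,0.001,0],[1,0.079,0,0.001,0],[1,0.079,0,0.001,0]]]}}

```text
clock: 7.6
position: [0.5356, 0.1222, 0.1242]
ee_rot: [0.705, -0.02, 0.708, 0.02]
contact_force: [0.1, -0.4, -2.5]
width: 0.0112
```

```bash
python3 - <<'E'
from h import *
go(.5358,.1224,.125,3.3)
p,d=manip.get_image('scene');P=pts("scene",d);hsv=cv2.cvtColor(p,cv2.COLOR_RGB2HSV)
cv2.imwrite('pics/s4.png',cv2.resize(p[270:370,245:350,::-1],None,fx=6,fy=6,interpolation=cv2.INTER_CUBIC))
k=np.zeros(d.shape,bool);k[290:350,285:345]=1
b=k&(hsv[...,0]>=19)&(hsv[...,0]<30)&(hsv[...,1]>110);print(b.sum(),P[b].mean(0))
E
```

```text
clock 7.6 pos [0.5356 0.1222 0.1242] toolx [-0.004 -0.001 -1.   ] zyaw 3.25 F [ 0.12 -0.35 -2.54] M [-0.007  0.019 -0.009] w 0.0112 q6 [ 0.098  0.322  1.722 -0.     1.102 -1.53 ]
shift xyz mm [-0.8  0.2  0.2] turn -0.05
33 [0.49418466 0.12678501 0.12474965]
```

View pics/s4.png

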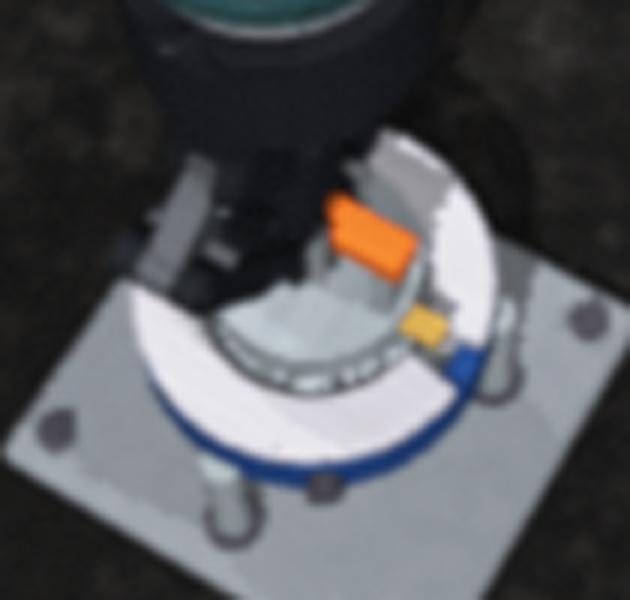

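The foot is in the hole, the lug lines up with the gap, and there's no contact force. Lowering through the gaps.

Emit:
{"method": "play_rows", "body": {"plan": [[[1,0.002,0,0,0],[1,0.004,0,0,0],[1,0.006,0,0,0],[1,0.008,0,0,0],[1,0.01,0,0,0],[1,0.011,0,0,0],[1,0.011,0,0,0]]]}}

```text
clock: 8.35
position: [0.5358, 0.1221, 0.1134]
ee_rot: [0.706, -0.02, 0.708, 0.02]
contact_force: [-0.4, -0.8, -1.6]
width: 0.0116
```

Emit:
{"method": "play_rows", "body": {"plan": [[[1,0.002,0,0,0],[1,0.004,0,0,0],[1,0.006,0,0,0],[1,0.008,0,0,0],[1,0.009,0,0,0],[1,0.009,0,0,0]]]}}

```text
clock: 8.95
position: [0.5356, 0.1221, 0.1041]
ee_rot: [0.705, -0.02, 0.708, 0.02]
contact_force: [0.2, -0.1, -1.7]
width: 0.0113
```

```bash
python3 - <<'E'
from h import *
go(.5358,.1224,.102,3.3)
E
```

```text
clock 8.95 pos [0.5356 0.1221 0.1041] toolx [-0.004 -0.001 -1.   ] zyaw 3.25 F [ 0.16 -0.11 -1.69] M [-0.031 -0.01   0.052] w 0.0113 q6 [ 0.098  0.342  1.749 -0.     1.055 -1.53 ]
shift xyz mm [2.1 0.3 0.2] turn -0.05
```

Free so far. Feeling for the track in small steps.

Emit:
{"method": "play_rows", "body": {"plan": [[[1,0.0005,0,0,0],[1,0.001,0,0,0],[1,0.0015,0,0,0],[1,0.002,0,0,0],[1,0.002,0,0,0]]]}}

```text
clock: 9.45
position: [0.5356, 0.1221, 0.1021]
ee_rot: [0.705, -0.02, 0.708, 0.02]
contact_force: [0.1, 0.4, -3.0]
width: 0.0112
```

Emit:
{"method": "play_rows", "body": {"plan": [[[1,0.0003,0,0,0],[1,0.0005,0,0,0],[1,0.0005,0,0,0]]]}}

```text
clock: 9.75
position: [0.5355, 0.1221, 0.1015]
ee_rot: [0.705, -0.02, 0.708, 0.02]
contact_force: [0.2, 0.5, -2.5]
width: 0.0115
```

Emit:
{"method": "play_rows", "body": {"plan": [[[1,0.0003,0,0,0],[1,0.0006,0,0,0],[1,0.0006,0,0,0]]]}}

```text
clock: 10.05
position: [0.5355, 0.1222, 0.1012]
ee_rot: [0.705, -0.02, 0.708, 0.02]
contact_force: [-0.8, -0.1, -0.6]
width: 0.0113
```

Emit:
{"method": "play_rows", "body": {"plan": [[[1,0.0003,0,0,0],[1,0.0006,0,0,0],[1,0.0006,0,0,0]]]}}

```text
clock: 10.35
position: [0.5355, 0.1221, 0.1011]
ee_rot: [0.705, -0.02, 0.708, 0.02]
contact_force: [-2.4, -0.7, 3.8]
width: 0.0113
```

Track contact is at TCP z of about 0.1012. Easing up 0.6 mm and turning clockwise 24°, which is short of the earliest notch.

Emit:
{"method": "play_rows", "body": {"plan": [[[1,-0.0006,0,0,0],[1,-0.0006,0,0,3],[1,-0.0006,0,0,6],[1,-0.0006,0,0,9],[1,-0.0006,0,0,12],[1,-0.0006,0,0,15],[1,-0.0006,0,0,18],[1,-0.0006,0,0,21],[1,-0.0006,0,0,24],[1,-0.0006,0,0,24]]]}}

```text
clock: 11.35
position: [0.5357, 0.1221, 0.1013]
ee_rot: [0.694, 0.127, 0.697, -0.128]
contact_force: [1.1, -0.1, -2.4]
width: 0.0112
```

```bash
python3 - <<'E'
from h import *
go(.5356,.1222,.1012,3.3)
E
```

```text
clock 11.35 pos [0.5357 0.1221 0.1013] toolx [-0.004 -0.001 -1.   ] zyaw -20.74 F [ 1.14 -0.14 -2.4 ] M [-0.008 -0.014  0.043] w 0.0112 q6 [ 0.098  0.344  1.753 -0.     1.048 -1.111]
shift xyz mm [ 0.1  0.  -0.1] turn -24.04
```

Free turning. Now press lightly and search in 2° steps.

Emit:
{"method": "play_rows", "body": {"plan": [[[1,0.0003,0,0,0],[1,0.0006,0,0,0],[1,0.0006,0,0,2],[1,0.0006,0,0,4],[1,0.0006,0,0,4]]]}}

```text
clock: 11.85
position: [0.5362, 0.122, 0.1011]
ee_rot: [0.69, 0.151, 0.691, -0.152]
contact_force: [-1.4, 0.3, 2.9]
width: 0.0114
```

```bash
python3 - <<'E'
from h import *
go(.5356,.1222,.1012,3.3)
E
```

```text
clock 11.85 pos [0.5362 0.122  0.1011] toolx [-0.002 -0.001 -1.   ] zyaw -24.71 F [-1.35  0.27  2.92] M [-0.114  0.065  0.016] w 0.0114 q6 [ 9.800e-02  3.450e-01  1.753e+00 -1.000e-03  1.047e+00 -1.041e+00]
shift xyz mm [-0.1 -0.1 -0.6] turn -28.01
```

Emit:
{"method": "play_rows", "body": {"plan": [[[1,0.0003,0,0,1],[1,0.0003,0,0,2],[1,0.0003,0,0,2]]]}}

```text
clock: 12.15
position: [0.5364, 0.1219, 0.101]
ee_rot: [0.687, 0.163, 0.689, -0.164]
contact_force: [-1.4, -1.0, 3.7]
width: 0.0115
```

Emit:
{"method": "play_rows", "body": {"plan": [[[1,0.0003,0,0,1],[1,0.0003,0,0,2],[1,0.0003,0,0,2]]]}}

```text
clock: 12.45
position: [0.5365, 0.1214, 0.1007]
ee_rot: [0.685, 0.174, 0.685, -0.176]
contact_force: [-0.3, -2.1, 2.3]
width: 0.0113
```

```bash
python3 - <<'E'
from h import *
go(.5356,.1222,.1012,3.3)
E
```

```text
clock 12.45 pos [0.5365 0.1214 0.1007] toolx [-0.002 -0.002 -1.   ] zyaw -28.72 F [-0.34 -2.07  2.32] M [-0.515  0.262  0.116] w 0.0113 q6 [ 0.097  0.345  1.753 -0.002  1.045 -0.971]
shift xyz mm [-0.5  0.3 -1.1] turn -32.02
```

The height dropped slightly and a tilting moment showed up, with small lateral drift. Correct the drift and see.

Emit:
{"method": "play_rows", "body": {"plan": [[[1,-0.0002,0.0003,-0.001,0],[1,-0.0002,0.0003,-0.001,0],[1,-0.0002,0.0003,-0.001,0]]]}}

```text
clock: 12.75
position: [0.5361, 0.1221, 0.1009]
ee_rot: [0.685, 0.175, 0.685, -0.176]
contact_force: [0.9, -1.7, 1.6]
width: 0.0116
```

```bash
python3 - <<'E'
from h import *
go(.5356,.1222,.1012,3.3)
E
```

```text
clock 12.75 pos [0.5361 0.1221 0.1009] toolx [-0.001 -0.002 -1.   ] zyaw -28.73 F [ 0.85 -1.65  1.64] M [-0.417 -0.053  0.038] w 0.0116 q6 [ 0.099  0.344  1.754 -0.002  1.045 -0.97 ]
shift xyz mm [-0.3 -0.2 -0.5] turn -32.03
```

Emit:
{"method": "play_rows", "body": {"plan": [[[1,0.0002,0,-0.0003,1],[1,0.0002,0,-0.0003,2],[1,0.0002,0,-0.0003,2]]]}}

```text
clock: 13.05
position: [0.5356, 0.1224, 0.1005]
ee_rot: [0.681, 0.187, 0.682, -0.188]
contact_force: [0.6, -2.9, 1.0]
width: 0.0113
```

```bash
python3 - <<'E'
from h import *
go(.5356,.1222,.1012,3.3)
E
```

```text
clock 13.05 pos [0.5356 0.1224 0.1005] toolx [-0.002 -0.002 -1.   ] zyaw -30.76 F [ 0.59 -2.87  1.02] M [-0.318  0.031  0.058] w 0.0113 q6 [ 0.099  0.344  1.755 -0.002  1.044 -0.934]
shift xyz mm [-0.7 -0.2  0.1] turn -34.06
```

Height is sinking at low force. Probe 0.8 mm downward here.

Emit:
{"method": "play_rows", "body": {"plan": [[[1,0.0004,0,0,0],[1,0.0008,0,0,0],[1,0.0008,0,0,0]]]}}

```text
clock: 13.35
position: [0.5351, 0.1229, 0.0991]
ee_rot: [0.681, 0.187, 0.683, -0.188]
contact_force: [1.1, 0.6, -3.6]
width: 0.011
```

```bash
python3 - <<'E'
from h import *
go(.5356,.1222,.1012,3.3)
E
```

```text
clock 13.35 pos [0.5351 0.1229 0.0991] toolx [-0.003 -0.001 -1.   ] zyaw -30.78 F [ 1.08  0.65 -3.63] M [ 0.099 -0.033 -0.   ] w 0.011 q6 [ 9.900e-02  3.460e-01  1.757e+00 -1.000e-03  1.042e+00 -9.340e-01]
shift xyz mm [-2.1 -0.3  0.8] turn -34.08
```

Force fell back to the hanging weight, 2 mm below the track: the lugs are entering the notches. Lower gently.

Emit:
{"method": "play_rows", "body": {"plan": [[[1,0.0005,0,0,0],[1,0.001,0,0,0],[1,0.0015,0,0,0],[1,0.0015,0,0,0]]]}}

```text
clock: 13.75
position: [0.535, 0.123, 0.0974]
ee_rot: [0.681, 0.187, 0.683, -0.188]
contact_force: [0.2, -0.4, -3.1]
width: 0.0116
```

Emit:
{"method": "play_rows", "body": {"plan": [[[1,0.0004,0,0,0],[1,0.0008,0,0,0],[1,0.0008,0,0,0]]]}}

```text
clock: 14.05
position: [0.535, 0.123, 0.0966]
ee_rot: [0.681, 0.187, 0.683, -0.188]
contact_force: [0.0, 0.5, -1.9]
width: 0.0113
```

Emit:
{"method": "play_rows", "body": {"plan": [[[1,0.0003,0,0,0],[1,0.0006,0,0,0],[1,0.0006,0,0,0]]]}}

```text
clock: 14.35
position: [0.535, 0.1229, 0.0962]
ee_rot: [0.681, 0.187, 0.683, -0.188]
contact_force: [0.4, -0.7, -0.8]
width: 0.0113
```

```bash
python3 - <<'E'
from h import *
go(.5356,.1222,.1012,3.3)
E
```

```text
clock 14.35 pos [0.535  0.1229 0.0962] toolx [-0.003 -0.001 -1.   ] zyaw -30.79 F [ 0.44 -0.75 -0.79] M [-0.024 -0.03  -0.025] w 0.0113 q6 [ 9.900e-02  3.490e-01  1.761e+00 -1.000e-03  1.035e+00 -9.340e-01]
shift xyz mm [-5.  -0.4  0.9] turn -34.09
```

Lugs reached the floor exactly 5 mm below the track. Release gently, then retreat upward.

Emit:
{"method": "play_rows", "body": {"plan": [[[0.8,0,0,0,0],[0.75,0,0,0,0],[0.7,0,0,0,0],[0.6,0,0,0,0],[0.5,0,0,0,0],[0.5,0,0,0,0],[0.5,0,0,0,0]]]}}

```text
clock: 15.05
position: [0.535, 0.1229, 0.0962]
ee_rot: [0.681, 0.187, 0.683, -0.188]
contact_force: [0.2, 0.3, 0.2]
width: 0.0424
```

Emit:
{"method": "play_rows", "body": {"plan": [[[0.5,-0.005,0,0,0],[0.5,-0.015,0,0,0],[0.5,-0.03,0,0,0],[0.5,-0.05,0,0,0],[0.5,-0.075,0,0,0],[0.5,-0.1,0,0,0],[0.5,-0.12,0,0,0],[0.5,-0.13,0,0,0],[0.5,-0.13,0,0,0]]]}}

```text
clock: 15.95
position: [0.5364, 0.1232, 0.2282]
ee_rot: [0.682, 0.188, 0.681, -0.188]
contact_force: [1.1, 0.4, -0.0]
width: 0.0427
```

```bash
python3 - <<'E'
from h import *
go(.40,-.1,.25,-30)
p,d=manip.get_image('scene');cv2.imwrite('pics/s5.png',cv2.resize(p[200:370,210:370,::-1],None,fx=3.5,fy=3.5,interpolation=cv2.INTER_CUBIC))
E
```

```text
clock 15.95 pos [0.5364 0.1232 0.2282] toolx [ 0.001 -0.    -1.   ] zyaw -30.78 F [ 1.11  0.38 -0.03] M [-0.02  -0.032  0.003] w 0.0427 q6 [ 1.000e-01  2.400e-01  1.563e+00 -1.000e-03  1.337e+00 -9.340e-01]
shift xyz mm [ -21.8 -261.5   -2.9] turn -0.78
```

View pics/s5.png

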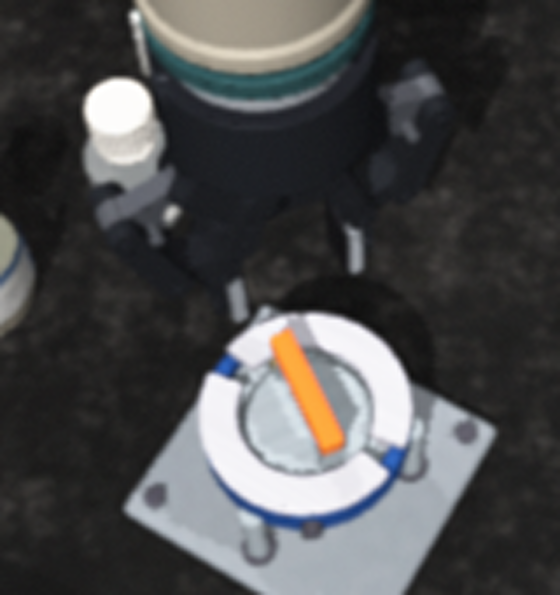

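The basket hangs in the ring, bar turned clockwise of the gaps, and the gripper is clear. Moving away to check height, tilt and the bystanders.

Emit:
{"method": "play_rows", "body": {"plan": [[[0.5,-0.002,-0.03,0,0],[0.5,-0.005,-0.06,0,0],[0.5,-0.008,-0.09,0,0],[0.5,-0.01,-0.12,0,0],[0.5,-0.013,-0.15,0,0],[0.5,-0.016,-0.18,0,0],[0.5,-0.019,-0.21,0,0],[0.5,-0.022,-0.24,0,0],[0.5,-0.022,-0.26,0,0],[0.5,-0.022,-0.26,0,0],[0.5,-0.022,-0.26,0,0]]]}}

```text
clock: 17.1
position: [0.4021, -0.1, 0.2482]
ee_rot: [0.68, 0.188, 0.683, -0.188]
contact_force: [0.2, 0.4, -0.2]
width: 0.0426
```

```bash
python3 - <<'E'
from h import *
go(.4,-.1,.25,-30)
for n in("top","scene"):
    p,d=manip.get_image(n);P=pts(n,d);hsv=cv2.cvtColor(p,cv2.COLOR_RGB2HSV);cv2.imwrite(f'pics/{n}6.png',p[:,:,::-1])
    m=(hsv[...,0]>5)&(hsv[...,0]<20)&(hsv[...,1]>180)&(hsv[...,2]>120)&(P[...,2]>.1)&(P[...,2]<.135)&(P[...,1]>.05)&(P[...,1]<.19)
    Q=P[m];t=Q[Q[:,2]>np.median(Q[:,2])-.003];e=np.linalg.svd(t[:,:2]-t[:,:2].mean(0),full_matrices=0)[2][0]
    s=(t[:,:2]-t[:,:2].mean(0))@e
    print(n,m.sum(),"mean",t.mean(0),"ang",np.degrees(np.arctan2(e[1],e[0])),"slope",np.polyfit(s,t[:,2],1)[0])
    o=np.load(n+"0rgb.npy").astype(int);D=abs(p.astype(int)-o).max(2)
    for nm,c,z in(("bottle",(280,195),.05),("tub",(411,195),.04)):
        if n=="top":print(nm,D[c[1]-20:c[1]+20,c[0]-20:c[0]+20].max())
E
```

```text
clock 17.1 pos [ 0.4021 -0.1     0.2482] toolx [-0.003  0.001 -1.   ] zyaw -30.86 F [ 0.18  0.39 -0.19] M [0.027 0.019 0.007] w 0.0426 q6 [-4.110e-01  2.100e-02  1.777e+00 -1.000e-03  1.347e+00 -1.443e+00]
shift xyz mm [-1.7 -1.1 -1.8] turn -0.86
top 193 mean [0.53467446 0.12187424 0.11897541] ang 148.85171807532788 slope -0.008543334407589758
bottle 38
tub 6
scene 214 mean [0.53223064 0.12358861 0.1195531 ] ang 149.15930205733508 slope -0.011695447865339026
```

View pics/top6.png

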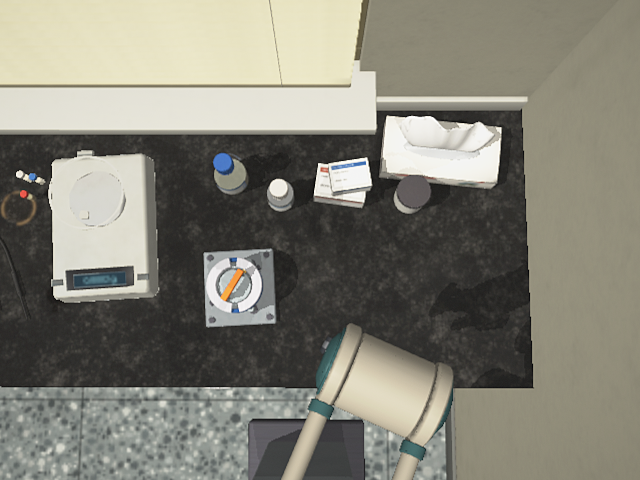

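Top view: the bar is at (233,285), level and at seated height. The bottle (280,195) and tub (411,195) are where they were. Handing in.

```bash
python3 -c "
from rig import manip
print(manip.sign_off())"
```

```text
the job is handed in; nothing more can be done
None
```

The sieve basket is hanging in the holder's ring with its lugs in the locking notches. I let go of it, moved the arm clear and handed the job in at about 17 s of the 67 s allowed.

I lowered the lugs through the two gaps and turned the basket clockwise in small steps with light pressure. They dropped in about 34° past the gaps, and the highest force I read was about 4 N.

**Checks that agreed:**
- Before I let go, the lugs had touched down 5.0 mm below the track, which is the notch depth.
- The last pictures show the bar level to about 0.7° and its top at 119–119.5 mm. The expected height is 120 mm, and this camera had read the bar about 1.5 mm low earlier.
- The bar sits at about -31°, the same angle at which I released it.
- The tub's picture patch is unchanged.

**Less certain:**
- The two cameras put the bar's centre about 3 mm apart, which I put down to calibration error and uneven visibility.
- The bottle's patch differed somewhat in brightness from the first picture. By eye it stands in the same place, and I took the change for shadow without measuring it further.
- I did not test the lock by twisting the basket back.

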